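# Hold the sprung lid of the hardware chest open

## Task

I need both hands in the hardware chest on this fan-repair bench: first take the aluminium motor cover off the chest's lid, while the lid stays shut, and set it down (do not drop it) upright in the empty tray and let go of it. Then lift the chest's sprung lid by its handle to 50 degrees open from shut, within 5 degrees, and hold it there: the lid falls shut by itself, so finish with the gripper still holding it still at that angle. Leave the other things on the bench where they are.

Things in the scene. Friction and masses are not known exactly. Their poses are not given: they have to be found in the camera images.
- cover: Fan-motor end cover of bare aluminium, 0.18 to 0.35 kg, standing upright on the closed chest lid: a round base 72 mm in diameter and 16 mm high, tapering to a round upright boss 28 mm in diameter that runs from 34 mm to 62 mm above the underside (the top). Origin at the centre of its underside, z up along the boss. Grip it by the boss from above.
- chest: Grey sheet-steel hardware chest fixed to the bench, 180 mm (its x) by 210 mm (its y) by 100 mm high. Origin at the centre of its underside, on the table; its -x side is the front, towards the robot, where the lid's handle is; the lid is hinged along its top +x edge (the rear). It has screws inside.
- lid (a joint): Angle of the chest's lid in rad: 0 shut, growing as the front edge rises; 50 degrees is 0.873; stop at 1.3. A steel plate 180 by 210 by 6 mm (upper face 106.5 mm above the table when shut), 0.3 to 0.65 kg; a weak spring adds to its weight, so it falls shut from any angle. Holding it takes about 1 to 3 N at the handle.
- lid_bar (a point): Middle of the lid's handle: a round steel bar, 12 mm diameter, parallel to the hinge, 60 mm in front of the lid plate on two side arms 120 mm apart, leaving 54 mm clear between bar and plate. Shut, its centre is 103.5 mm above the table and 240 mm from the hinge. Axes turn with the lid: x from bar to hinge, y along the bar. The round bar can turn between the pads of a gripper that stays vertical.
- lid_hinge (a point): Middle of the lid's hinge axis, 100.5 mm above the table at the chest's rear top edge; the axis runs along the chest's y. At lid angle a the bar's centre lies 240 mm x cos(a) in front of the axis (chest -x) and 240 mm x sin(a) above it, plus 3 mm along the lid's normal (up when shut).
- tray: The empty shallow aluminium tray, fixed to the bench, 160 mm (its x) by 140 mm (its y) by 25 mm high outside, walls and floor 4 mm, open on top. Origin at the centre of its underside, on the table. It stands to the left or the right of the chest.
- full_tray: A tray of the same size on the other side of the chest, filled with bolts: not the one to use; fixed. Origin at the centre of its underside.
- screwdriver: screwdriver lying in front of the chest (bystander); origin at its underside
- wrench: wrench lying at the left of the bench, beyond the jar (bystander)
- jar: glass jar with a steel cap, 68 mm wide, 85 mm tall (bystander); origin at the centre of its underside
- tin: round tin can, 72 mm wide, 100 mm tall (bystander); origin at the centre of its underside
- spool: spool of copper wire standing on its flange, 70 mm wide, 50 mm tall (bystander); origin at the centre of its underside
- gear_case: low round dark steel gear case, 60 mm wide, 34 mm tall, standing on the table (bystander, not the motor cover); origin at the centre of its underside
There are look-alikes about, which are no part of the job. What is shaped like the cover but blue is not meant.

How it is judged:
On the way:
1. the motor cover stands upright in the empty tray, let go, while the lid is still shut (horizontal distance between cover and tray below 0.055 m and z of cover in the frame of tray below 0.009 m and angle between cover's own z axis and vertical below 0.12 rad and linear speed of cover below 0.02 m/s and contact force between the fingers and cover below 0.05 N and value of joint lid below 0.1 rad), for 0.3 s.
At the end, for the whole second after the job is handed in: Lid still at 44 to 56 degrees (0.768 to 0.977 rad), fingers on it with over 0.5 N, nothing else touching it; cover upright (within 7 degrees) on the floor of the empty tray, at rest, not touched by the fingers; every bystander within 30 mm of its start (horizontal distance between cover and tray below 0.055 m and z of cover in the frame of tray below 0.009 m and angle between cover's own z axis and vertical below 0.12 rad and linear speed of cover below 0.02 m/s and contact force between each of the fingers, lid and cover below 0.05 N and value of joint lid between 0.768 and 0.977 rad and velocity of joint lid between -0.08 and 0.08 rad/s and contact force between the fingers and lid above 0.5 N and contact force between lid and screwdriver below 0.05 N and contact force between lid and wrench below 0.05 N and contact force between lid and jar below 0.05 N and contact force between lid and tin below 0.05 N and contact force between lid and spool below 0.05 N and contact force between lid and gear_case below 0.05 N and distance of each of screwdriver, wrench, jar, tin, spool, gear_case from where it was at the start of the episode below 0.03 m); the arm keeps its last pose, push and grip.
It fails at once if the lid is lifted with the cover still on it (value of joint lid above 0.1 rad and contact force between lid and cover above 0.1 N).
It fails at once if the cover is dropped (falls free faster than 0.8 m/s, over 30 mm) (linear speed of cover above 0.8 m/s and contact force between the fingers and cover below 0.05 N).
It fails at once if a bystander is pushed more than 30 mm away (distance of any of screwdriver, wrench, jar, tin, spool, gear_case from where it was at the start of the episode above 0.03 m).
It also fails if it takes over 58 s, if anything falls off the work surface, if the arm or the gripper's body presses on something with over 40 N, if the wrist force passes 120 N, or if a joint passes its speed limit or range.

## Robot

A 6-joint arm with a two-finger parallel gripper is mounted at the origin on the work surface. World frame = base frame: x ahead of the robot, y to its left, z up, the work surface at z = 0. Lengths are in m, angles in rad, forces in N, time in s.
With the tool pointing down it reaches from about 0.275 to 0.775 m from the base axis. Payload 14.6 kg.
Tool frame: the origin (TCP) lies midway between the tips of the shut fingers; the grasp point (between the pads) lies 19 mm behind it; z points along the fingers, y is the line along which they close (so a half turn about z gives the same grasp; the last joint's range is limited). The gripper opens to 85 mm and grips with 20 to 120 N. Pads are 22 mm wide; open, the fingers measure 114 mm over their backs; the gripper's body (76 mm by 85 mm) begins 54 mm behind the grasp point. The pads swing forward as they close: fully open they stand 13 mm farther back than shut.
Start: joints at [-1.42, 0.263, -0.048, 1.259, 0, 1.415], TCP at [0.158, -0.501, 0.231] pointing down, gripper open.
Joint ranges: [-2.65, 2.65], [-0.89, 1.7], [-1.18, 1.37], [-2.13, 2.11], [-1.35, 1.29], [-3.14, 3.14]. Speed limits (rad/s): [1.89, 1.89, 2.57, 2.79, 3.14, 3.14].

## Interface

Orientations are given as a unit quaternion [x, y, z, w].
In Python, from bench import ctrl gives the robot as it stands.
- The arm moves only by the shell command python3 -m inch 'ROWS'. ROWS is text: rows parted by semicolons, each of 7 numbers parted by spaces: the opening, from 0 (shut) to 1 (fully open), then the shift along the tool's x, y, z in mm, then the turn, a rotation vector about the tool's x, y, z in degrees. A call has 1 to 20 rows; each row shifts and turns the commanded pose from where the row before left it, along the tool's axes as they then stand; what a row does not reach is not made up. A row lasts 1/10 s, in which the tool goes at most 50 mm and 8.59 degrees, less where a joint would pass 70% of its speed; a pose out of reach is approached as far as the arm can. A call with a gripper value outside its range is refused whole. The fingers move at their own pace and stop on an object; the grip force is fixed at half the most. Time passes only in rows, so rows that do not move let the fingers close. It gives the time, the measured TCP pose, the force, the opening and the grip force at its end, in the units of the state.
- ctrl.get_obs(): the state, without advancing time (a new reading comes with each control period).
- ctrl.snapshot(name): name is "side" or "top" or "wrist"; returns a dict with "frame" (384x512x3 uint8, red, green, blue), "fov_y" (degrees; the focal length in pixels is half the picture's height over the tangent of half this angle, whatever the lens; pixels are square), "cx", "cy" (the principal point, pixels), "k1" (the pictures are not rectified: a ray, as slopes to the right and down, at radius r is drawn at 1 + k1 r^2 times it, then the intrinsics apply), "position" and "orientation" of the camera in the world. Camera axes: x right, y down, z forward; pixel columns grow to the right and rows downward; lengths in m; the calibration is good to about 2 mm. A picture is of the moment at which its call begins. There is no depth.
- ctrl.hand_in(): hands the job in; it is judged then, once.
The state is a dict: "time": time; "q": joint angles; "qvel": joint speeds; "effort": joint torques, N m; "tool_pos": TCP position; "ee_rot": TCP orientation; "ft_force": force on the tool from outside, world axes, zero at the start; "moment": the same for the moment, N m; "gripper_width": finger opening in m; "finger_force": force on a finger pad.
Only numpy, scipy, OpenCV 4.12 (cv2) and the standard library are available. Lean on these libraries where they do the work, as an engineer would, in place of code of your own. Each camera call takes 0.05 s, during which the arm holds its last target. There are 200 camera calls.

## Working session

There is one attempt and no reset: what is moved stays moved. The work goes in short steps, Python scripts to look and compute and a shell command to move; the robot and the scene stay as the last step left them, time stands still between calls to the robot, and variables do not carry over. Pictures are saved under pics/ and viewed, at most 10 in all, crops included, and the job is handed in when it is done.

```bash
mkdir -p pics; ls
cat > h.py <<'E'
import numpy as np, cv2
from scipy.spatial.transform import Rotation as R
from bench import ctrl
def K(s):
    f=s['frame'].shape[0]/2/np.tan(np.radians(s['fov_y'])/2)
    return np.array([[f,0,s['cx']],[0,f,s['cy']],[0,0,1.]])
def snap(n,save=None):
    s=ctrl.snapshot(n)
    if save: cv2.imwrite('pics/'+save,s['frame'][:,:,::-1])
    return s
def plane(s,uv,z):
    p=cv2.undistortPoints(np.array(uv,float).reshape(-1,1,2),K(s),np.array([s['k1'],0,0,0.]))[:,0]
    d=R.from_quat(s['orientation']).apply(np.c_[p,np.ones(len(p))]); o=np.array(s['position'])
    return o+d*((z-o[2])/d[:,2])[:,None]
def proj(s,P):
    r=R.from_quat(s['orientation']).inv().apply(np.atleast_2d(P)-np.array(s['position']))
    return cv2.projectPoints(r,np.zeros(3),np.zeros(3),K(s),np.array([s['k1'],0,0,0.]))[0][:,0]
E
python3 - <<'E'
from h import *
import pickle
for n in('top','side'):
    s=snap(n,n+'0.png'); pickle.dump(s,open(n+'0.pkl','wb')); print({k:v for k,v in s.items() if k!='frame'})
o=ctrl.get_obs();print(o['time'],o['tool_pos'],o['ee_rot'],R.from_quat(o['ee_rot']).as_matrix().round(3))
E
```

```text
pics
{'fov_y': 45.92730415464369, 'cx': 252.28477098021662, 'cy': 196.52856701015682, 'k1': -0.004838652078361358, 'position': array([ 0.37053732, -0.01337393,  1.61048167]), 'orientation': array([-0.70083988,  0.710098  , -0.04314878,  0.05217729])}
{'fov_y': 48.883093560345486, 'cx': 259.2935447879679, 'cy': 190.8107098377926, 'k1': -0.01130222919377359, 'position': array([-0.19469562,  0.68925449,  1.12615079]), 'orientation': array([-0.38807297,  0.84139772, -0.34305358,  0.15415408])}
0.1 [ 0.15802363 -0.50042055  0.23086213] [ 9.88334955e-01  1.52295070e-01  1.54416707e-05 -4.76765754e-04] [[ 0.954  0.301 -0.   ]
 [ 0.301 -0.954  0.001]
 [ 0.    -0.001 -1.   ]]
```

View pics/top0.png

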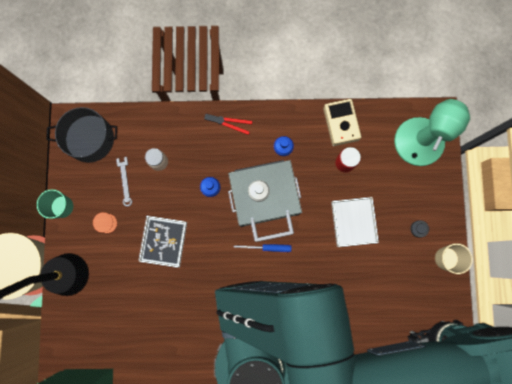

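View pics/side0.png

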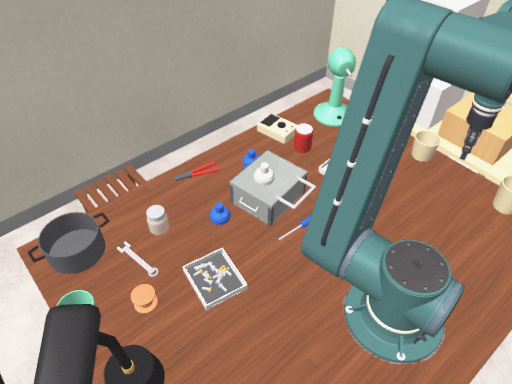

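The top view shows the chest at (265,192), the cover at (259,189), the handle bar at about (272,238), the empty tray at (355,222) and the full tray at (163,241). There are blue decoys at (209,186) and (283,146). I'll take an enlarged crop for accurate pixels.

Run:
```python
from h import *
import pickle
s=pickle.load(open('top0.pkl','rb'));f=s['frame']
c=f[140:260,220:390]; b=cv2.resize(c,None,fx=4.7,fy=4.7,interpolation=cv2.INTER_CUBIC)
cv2.imwrite('pics/c0.png',b[:,:,::-1])
h=cv2.cvtColor(f,cv2.COLOR_RGB2HSV)
m=((h[:,:,1]<70)&(h[:,:,2]>90)).astype(np.uint8)
n,l,st,ce=cv2.connectedComponentsWithStats(m)
for i in range(1,n):
    if st[i,4]>60 and 130<ce[i][0]<400 and 130<ce[i][1]<280:
        cs=cv2.findContours((l==i).astype(np.uint8),0,2)[0][0]; r=cv2.minAreaRect(cs)
        print(i,st[i],ce[i].round(1),r)
```

```text
28 [341 147  20  20 322] [350.4 156.5] ((350.5, 156.5), (19.0, 19.0), 90.0)
31 [145 148  22  21 356] [155.2 158.2] ((155.5, 158.0), (20.0, 21.0), 90.0)
46 [ 228  160   74   82 3964] [265.  195.5] ((265.8369445800781, 201.6173095703125), (74.48410034179688, 70.81291961669922), 78.2317123413086)
75 [ 331  197   48   50 2010] [354.6 221.6] ((354.6774597167969, 221.47872924804688), (47.81694793701172, 42.852561950683594), 83.1572265625)
83 [ 138  215   49   53 1405] [161.5 240.2] ((162.21621704101562, 241.20269775390625), (41.9217414855957, 48.00450134277344), 9.462321281433105)
90 [234 245  28   4  81] [247.7 246.6] ((247.52725219726562, 246.564208984375), (27.072175979614258, 2.807023048400879), 3.5763344764709473)
```

View pics/c0.png

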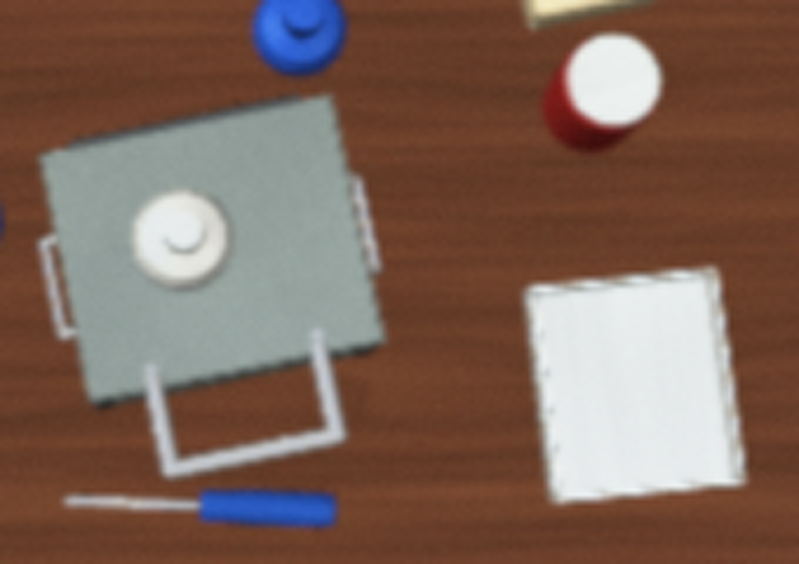

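The crop shows the lid corners at (40,157), (331,97), (384,340) and (93,400). The bar runs from (170,469) to (342,436). The cover base is at (181,238), its boss at (185,234), and the tray corners are (525,288), (716,268), (745,482) and (553,501). All of these are in crop pixels.

Run:
```python
from h import *
import pickle
s=pickle.load(open('top0.pkl','rb'));t=pickle.load(open('side0.pkl','rb'))
P=lambda l,z: plane(s,(np.array(l)+.5)/4.7-.5+[220,140],z)
L=P([(40,157),(331,97),(384,340),(93,400)],.1065);print('lid',L.round(3),np.linalg.norm(L-np.roll(L,-1,0),axis=1).round(3),L.mean(0))
B=P([(170,469),(342,436)],.1035);print('bar',B.round(3),B.mean(0))
d=L[1]+L[0]-L[2]-L[3];print('yaw lid',np.degrees(np.arctan2(d[1],d[0])));d=L[0]+L[3]-L[1]-L[2];print(np.degrees(np.arctan2(-d[0],d[1])))
d=B[0]-B[1];print('yaw bar',np.degrees(np.arctan2(-d[0],d[1])))
print('cover',P([(181,238)],.1185),P([(185,234)],.1685))
T=P([(525,288),(716,268),(745,482),(553,501)],.025);print('tray',T.round(3),T.mean(0),np.linalg.norm(T-np.roll(T,-1,0),axis=1).round(3))
# side cross-check: cover, bright blob near (264,175)
f=t['frame'];h=cv2.cvtColor(f,cv2.COLOR_RGB2HSV);m=((h[:,:,1]<30)&(h[:,:,2]>170)).astype(np.uint8)
m[:150]=0;m[200:]=0;m[:,:240]=0;m[:,285:]=0
print(proj(t,P([(185,234)],.1685)),proj(t,B))
c=f[140:240,210:340];cv2.imwrite('pics/c1.png',cv2.resize(c,None,fx=6,fy=6,interpolation=cv2.INTER_CUBIC)[:,:,::-1])
```

```text
lid [[ 0.656  0.085  0.107]
 [ 0.697 -0.125  0.107]
 [ 0.521 -0.158  0.107]
 [ 0.481  0.049  0.107]] [0.214 0.179 0.21  0.179] [ 0.58865205 -0.03717796  0.1065    ]
bar [[ 0.432 -0.005  0.103]
 [ 0.453 -0.127  0.103]] [ 0.44255415 -0.06600824  0.1035    ]
yaw lid 11.270791362716883
10.955656104595207
yaw bar 10.089044712140584
cover [[ 0.59402546 -0.01519313  0.1185    ]] [[ 0.58926556 -0.01790897  0.1685    ]]
tray [[ 0.567 -0.272  0.025]
 [ 0.58  -0.416  0.025]
 [ 0.42  -0.429  0.025]
 [ 0.408 -0.287  0.025]] [ 0.4934362  -0.35112914  0.025     ] [0.144 0.16  0.143 0.159]
[[265.07662313 164.2778836 ]] [[293.55215088 205.52282526]
 [314.79007057 184.92683175]]
```

View pics/c1.png

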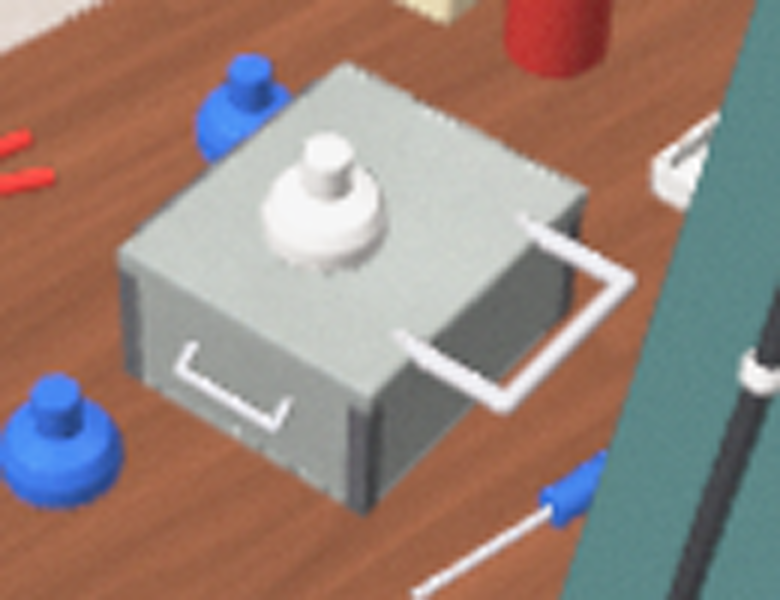

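The side view agrees with the top view: the boss top is at crop (329,148), which is (264.7,164.6) against a predicted (265.1,164.3). Next I turn to yaw 101° (tool y along chest x) and travel above the cover.

```bash
python3 -m inch '1 0 0 0 0 0 -8.35;1 0 0 0 0 0 -8.35;1 0 0 0 0 0 -8.35;1 0 0 0 0 0 -8.35;1 0 0 0 0 0 -8.35;1 0 0 0 0 0 -8.35;1 0 0 0 0 0 -8.35;1 0 0 0 0 0 -8.35;1 0 0 0 0 0 -8.35;1 0 0 0 0 0 -8.35;1 17.8 23.5 0 0 0 0;1 17.8 23.5 0 0 0 0;1 17.8 23.5 0 0 0 0;1 17.8 23.5 0 0 0 0;1 17.8 23.5 0 0 0 0;1 17.8 23.5 0 0 0 0;1 17.8 23.5 0 0 0 0;1 17.8 23.5 0 0 0 0;1 17.8 23.5 0 0 0 0;1 17.8 23.5 0 0 0 0'
python3 -m inch '1 17.8 23.5 0 0 0 0;1 17.8 23.5 0 0 0 0;1 17.8 23.5 0 0 0 0;1 17.8 23.5 0 0 0 0;1 17.8 23.5 0 0 0 0;1 17.8 23.5 0 0 0 0;1 17.8 23.5 0 0 0 0;1 17.8 23.5 0 0 0 0;1 17.8 23.5 0 0 0 0;1 17.8 23.5 0 0 0 0;1 17.8 23.5 0 0 0 0;1 17.8 23.5 0 0 0 0;1 0 0 0 0 0 0;1 0 0 0 0 0 0'
cat >> h.py <<'E'
def to(x,y,z):
    o=ctrl.get_obs(); M=R.from_quat(o['ee_rot']).as_matrix(); print('t',round(o['time'],1),'pos',o['tool_pos'].round(4),'yaw',np.degrees(np.arctan2(M[1,0],M[0,0])).round(2),'tilt',np.degrees(np.arccos(-M[2,2])).round(2),'shift mm',(M.T@(np.array([x,y,z])-o['tool_pos'])*1000).round(1),'F',o['ft_force'].round(1),'w',o['gripper_width'],o['finger_force'])
E
python3 - <<'E'
from h import *
to(.5905,-.017,.142); snap('wrist','w1.png')
E
```

```text
time: 2.1
tool_pos: [0.3553, -0.2799, 0.2311]
ee_rot: [0.636, 0.772, 0.0, -0.0]
ft_force: [-0.3, -0.7, -0.5]
gripper_width: 0.0851
finger_force: 0.0
time: 3.5
tool_pos: [0.5906, -0.0171, 0.2308]
ee_rot: [0.636, 0.772, -0.0, -0.0]
ft_force: [-0.5, 0.5, -0.4]
gripper_width: 0.0856
finger_force: 0.0
t 3.5 pos [ 0.5906 -0.0171  0.2308] yaw 101.08 tilt 0.06 shift mm [ 0.1  0.  88.8] F [-0.5  0.5 -0.4] w 0.08563756762157267 0.0
```

View pics/w1.png

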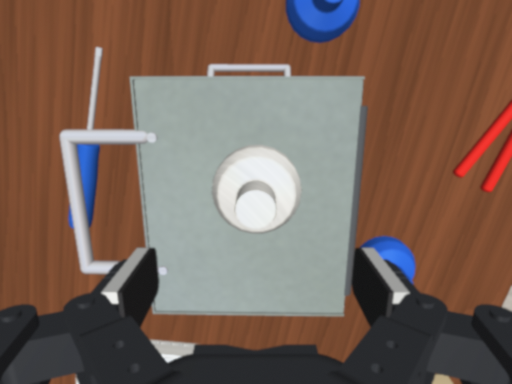

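The wrist view shows the boss top at (256,211), centred between the fingers. The bar runs from (70,135) to (87,268). I'll refine the measurements from this view while it's unobstructed.

```bash
python3 - <<'E'
from h import *
s=snap('wrist')
print('boss',plane(s,[(256,211)],.1685)); B=plane(s,[(68,137),(86,268)],.1035);print(B,B.mean(0)); d=B[0]-B[1];print('yaw',np.degrees(np.arctan2(-d[0],d[1])))
L=plane(s,[(132,77),(363,77),(344,316),(153,313)],.1065);print(L.round(3),L.mean(0))
d=L[0]-L[1];print(np.degrees(np.arctan2(-d[1],-d[0])))
E
python3 -m inch '1 0 0 15 0 0 0;1 0 0 15 0 0 0;1 0 0 15 0 0 0;1 0 0 15 0 0 0;1 0 0 14 0 0 0;1 0 0 15 0 0 0;1 0 0 0 0 0 0'
```

```text
boss [[ 0.59167072 -0.01789481  0.1685    ]]
[[ 0.43339401 -0.00632827  0.1035    ]
 [ 0.45398053 -0.12323305  0.1035    ]] [ 0.44368727 -0.06478066  0.1035    ]
yaw 9.987192742853887
[[ 0.482  0.05   0.106]
 [ 0.656  0.083  0.106]
 [ 0.698 -0.126  0.106]
 [ 0.52  -0.157  0.106]] [ 0.58877217 -0.03726307  0.1065    ]
10.955876509199506
time: 4.3
tool_pos: [0.5892, -0.018, 0.141]
ee_rot: [0.636, 0.771, -0.001, -0.001]
ft_force: [-0.3, -0.4, 0.2]
gripper_width: 0.0854
finger_force: 0.0
```

```bash
python3 -m inch '0 1 1.5 0 0 0 0;0 0 0 0 0 0 0;0 0 0 0 0 0 0;0 0 0 0 0 0 0;0 0 0 0 0 0 0;0 0 0 0 0 0 0;0 0 0 0 0 0 0;0 0 0 0 0 0 0;0 0 0 0 0 0 0;0 0 0 0 0 0 0'
python3 -m inch '0 0 0 -5 0 0 0;0 0 0 -10 0 0 0;0 0 0 -15 0 0 0;0 0 0 -15 0 0 0;0 0 0 -15 0 0 0;0 0 0 0 0 0 0;0 0 0 0 0 0 0'
python3 -c "
from h import *
to(.4935,-.351,.0395)"
```

```text
time: 5.3
tool_pos: [0.5921, -0.0162, 0.1429]
ee_rot: [0.636, 0.772, 0.0, 0.0]
ft_force: [-1.9, -0.6, 6.1]
gripper_width: 0.0266
finger_force: 58.6
time: 6.0
tool_pos: [0.592, -0.0162, 0.2022]
ee_rot: [0.636, 0.772, 0.0, 0.0]
ft_force: [0.2, -0.1, -2.8]
gripper_width: 0.0266
finger_force: 59.3
t 6.0 pos [ 0.592  -0.0162  0.2022] yaw 101.02 tilt 0.01 shift mm [-309.8 -160.7  162.7] F [ 0.2 -0.1 -2.8] w 0.02656971083279173 59.2927223816514
```

```bash
python3 -m inch '0 -10 -5 0 0 0 0;0 -20 -10 0 0 0 0;0 -20 -10 0 0 0 0;0 -20 -10 0 0 0 0;0 -20 -10 0 0 0 0;0 -20 -10 0 0 0 0;0 -20 -10 0 0 0 0;0 -20 -10 0 0 0 0;0 -20 -10 0 0 0 0;0 -20 -10 0 0 0 0;0 -20 -11 0 0 0 0;0 -20 -11 0 0 0 0;0 -20 -11 0 0 0 0;0 -20 -11 0 0 0 0;0 -20 -11 0 0 0 0;0 -15 -8 0 0 0 0;0 -5 -3 0 0 0 0;0 0 0 0 0 0 0;0 0 0 0 0 0 0'
python3 -c "
from h import *
to(.4935,-.351,.0395);snap('side','s2.png')"
```

```text
time: 7.9
tool_pos: [0.4933, -0.3506, 0.2022]
ee_rot: [0.636, 0.772, 0.0, -0.0]
ft_force: [0.6, -0.5, -3.0]
gripper_width: 0.0263
finger_force: 59.3
t 7.9 pos [ 0.4933 -0.3506  0.2022] yaw 101.04 tilt 0.03 shift mm [ -0.5   0.2 162.7] F [ 0.6 -0.5 -3. ] w 0.026254485934660697 59.288350405404344
```

View pics/s2.png

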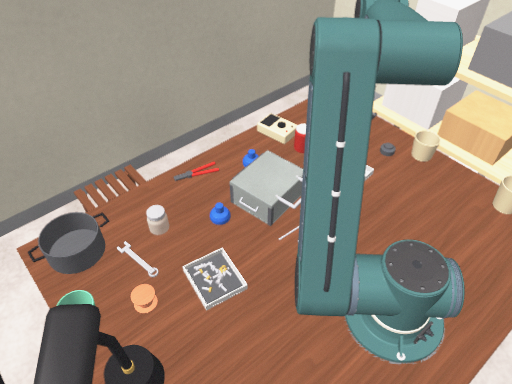

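The side view shows the lid shut with no cover on it at (268,185); the arm hides the gripper. I'll lower quickly to about 7 mm above the floor, then in small steps watching the force.

```bash
python3 -m inch '0 0 0 10 0 0 0;0 0 0 20 0 0 0;0 0 0 20 0 0 0;0 0 0 20 0 0 0;0 0 0 20 0 0 0;0 0 0 20 0 0 0;0 0 0 20 0 0 0;0 0 0 15 0 0 0;0 0 0 7 0 0 0;0 0 0 3 0 0 0;0 0 0 0 0 0 0;0 0 0 0 0 0 0'
python3 -m inch '0 0 0 1 0 0 0;0 0 0 1 0 0 0;0 0 0 1 0 0 0;0 0 0 1 0 0 0;0 0 0 0 0 0 0;0 0 0 0 0 0 0'
python3 -m inch '0 0 0 0.8 0 0 0;0 0 0 0.7 0 0 0;0 0 0 0 0 0 0;0 0 0 0 0 0 0'
```

```text
time: 9.15
tool_pos: [0.4935, -0.3514, 0.0479]
ee_rot: [0.636, 0.772, -0.0, 0.001]
ft_force: [-0.5, -0.7, -3.1]
gripper_width: 0.0265
finger_force: 59.3
time: 9.75
tool_pos: [0.4932, -0.3512, 0.0433]
ee_rot: [0.636, 0.772, 0.0, -0.0]
ft_force: [0.1, -0.3, -1.8]
gripper_width: 0.0263
finger_force: 59.3
time: 10.15
tool_pos: [0.4934, -0.3514, 0.0424]
ee_rot: [0.636, 0.772, 0.0, 0.0]
ft_force: [-0.9, 1.0, 5.6]
gripper_width: 0.0266
finger_force: 59.9
```

Contact on the floor (+5.6 N). Release, then rise.

```bash
python3 -m inch '0.5 0 0 0 0 0 0;0.8 0 0 0 0 0 0;1 0 0 0 0 0 0;1 0 0 0 0 0 0;1 0 0 0 0 0 0;1 0 0 0 0 0 0;1 0 0 0 0 0 0;1 0 0 -5 0 0 0;1 0 0 -10 0 0 0;1 0 0 -20 0 0 0;1 0 0 -20 0 0 0;1 0 0 -20 0 0 0;1 0 0 -20 0 0 0;1 0 0 -20 0 0 0;1 0 0 -20 0 0 0;1 0 0 -20 0 0 0;1 0 0 0 0 0 0;1 0 0 0 0 0 0'
python3 -c "
from h import *
to(.442,-.0655,.0845);s=snap('wrist','w3.png');print(proj(s,[[.4935,-.351,.066],[.4935,-.351,.004]]))"
```

```text
time: 11.95
tool_pos: [0.4932, -0.3513, 0.1973]
ee_rot: [0.636, 0.772, -0.0, 0.001]
ft_force: [0.1, 0.7, -0.5]
gripper_width: 0.0853
finger_force: 0.0
t 11.9 pos [ 0.4932 -0.3513  0.1973] yaw 101.02 tilt 0.06 shift mm [290.4   4.3 112.6] F [ 0.1  0.7 -0.5] w 0.08534330603070209 0.0
[[254.3727943  183.9929063 ]
 [254.38275531 169.37962166]]
```

View pics/w3.png

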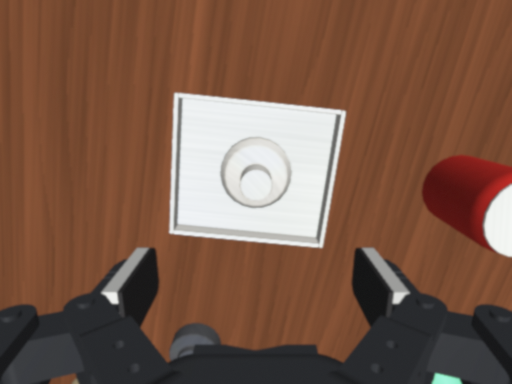

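The wrist view shows the cover upright near the tray centre, boss top at (256,184) against a predicted (254,184). Now to the handle bar with the fingers half open.

```bash
python3 -m inch '0.5 10 0 0 0 0 0;0.5 20 0 0 0 0 0;0.5 20 0 0 0 0 0;0.5 20 0 0 0 0 0;0.5 20 0 0 0 0 0;0.5 20 0 0 0 0 0;0.5 20 0 0 0 0 0;0.5 20 0 0 0 0 0;0.5 20 0 0 0 0 0;0.5 20 0 0 0 0 0;0.5 20 0 0 0 0 0;0.5 20 0 0 0 0 0;0.5 20 0 0 0 0 0;0.5 20 0 0 0 0 0;0.5 15 3 0 0 0 0;0.5 5 2 0 0 0 0;0.5 0 0 0 0 0 0;0.5 0 0 0 0 0 0'
python3 -c "
from h import *
to(.4428,-.0652,.0845);s=snap('wrist','w4.png');print(proj(s,[[.4428,-.0652,.1035]]))"
```

```text
time: 13.8
tool_pos: [0.4427, -0.0658, 0.1967]
ee_rot: [0.636, 0.772, -0.0, 0.0]
ft_force: [0.3, -0.7, -0.1]
gripper_width: 0.0427
finger_force: 0.0
t 13.8 pos [ 0.4427 -0.0658  0.1967] yaw 101.03 tilt 0.01 shift mm [  0.6   0.2 112.2] F [ 0.3 -0.7 -0.1] w 0.042673973550366444 0.0
[[254.29565962 196.12718494]]
```

View pics/w4.png

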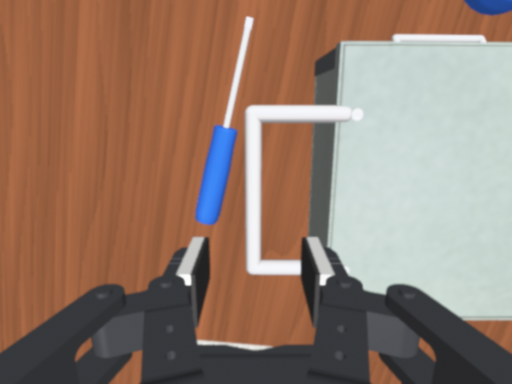

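The bar at column 254 (rows 110–270) is centred between the fingers and parallel to the pads. I'll descend and grip.

```bash
python3 -m inch '0.5 0 0 10 0 0 0;0.5 0 0 20 0 0 0;0.5 0 0 20 0 0 0;0.5 0 0 20 0 0 0;0.5 0 0 20 0 0 0;0.5 0 0 15 0 0 0;0.5 0 0 7 0 0 0;0.5 0 0 0 0 0 0;0 0 0 0 0 0 0;0 0 0 0 0 0 0;0 0 0 0 0 0 0;0 0 0 0 0 0 0;0 0 0 0 0 0 0;0 0 0 0 0 0 0;0 0 0 0 0 0 0;0 0 0 0 0 0 0'
python3 - <<'E'
from h import *
to(.4428,-.0652,.0845)
u=lambda a:np.array([240*np.cos(a)-3*np.sin(a),240*np.sin(a)+3*np.cos(a)])
a=np.radians(np.linspace(0,50,21)); p=np.array([u(x) for x in a]); d=np.diff(p,axis=0); print(np.c_[-d[:,0],-d[:,1]].round(1).tolist())
E
```

```text
time: 15.45
tool_pos: [0.4412, -0.0661, 0.0849]
ee_rot: [0.636, 0.772, -0.002, -0.0]
ft_force: [-9.2, -6.0, 1.5]
gripper_width: 0.0097
finger_force: 58.4
t 15.4 pos [ 0.4412 -0.0661  0.0849] yaw 101.0 tilt 0.18 shift mm [0.6 1.8 0.3] F [-9.2 -6.   1.5] w 0.009729199076724626 58.43489348888397
[[0.4, -10.5], [0.8, -10.4], [1.3, -10.4], [1.7, -10.3], [2.2, -10.2], [2.6, -10.1], [3.1, -10.0], [3.5, -9.9], [3.9, -9.7], [4.3, -9.5], [4.7, -9.3], [5.2, -9.1], [5.5, -8.9], [5.9, -8.6], [6.3, -8.4], [6.7, -8.1], [7.0, -7.8], [7.3, -7.5], [7.7, -7.1], [8.0, -6.8]]
```

```bash
python3 -m inch '0 0 -1 0 0 0 0;0 0 0.4 -5 0 0 0;0 0 0.8 -10.4 0 0 0;0 0 1 -10.4 0 0 0;0 0 1.5 -10.3 0 0 0;0 0 2 -10.3 0 0 0;0 0 2.4 -10.2 0 0 0;0 0 2.8 -10 0 0 0;0 0 3.2 -10 0 0 0;0 0 3.7 -9.8 0 0 0;0 0 0 0 0 0 0;0 0 0 0 0 0 0'
python3 -c "
from h import *
to(.528,-.049,.267)"
```

```text
time: 16.65
tool_pos: [0.456, -0.0632, 0.1712]
ee_rot: [0.636, 0.771, -0.003, -0.001]
ft_force: [-20.9, -11.0, 4.5]
gripper_width: 0.0094
finger_force: 59.0
t 16.6 pos [ 0.456  -0.0632  0.1712] yaw 100.98 tilt 0.38 shift mm [  0.   72.8 -96.3] F [-20.9 -11.    4.5] w 0.009384308596867449 58.985658288002014
```

```bash
python3 -m inch '0 0 -3.5 0 0 0 0;0 0 4.8 -11.2 0 0 0;0 0 5.3 -10.9 0 0 0;0 0 5.9 -10.6 0 0 0;0 0 6.4 -10.3 0 0 0;0 0 0 0 0 0 0;0 0 0 0 0 0 0'
python3 -c "
from h import *
to(.528,-.049,.267)"
```

```text
time: 17.35
tool_pos: [0.4764, -0.0593, 0.2149]
ee_rot: [0.636, 0.772, -0.001, -0.0]
ft_force: [-11.5, -7.6, 5.0]
gripper_width: 0.0098
finger_force: 59.1
t 17.4 pos [ 0.4764 -0.0593  0.2149] yaw 101.01 tilt 0.15 shift mm [  0.1  52.5 -52.3] F [-11.5  -7.6   5. ] w 0.009763067973340608 59.08286690711975
```

```bash
python3 -m inch '0 0 -1.5 0 0 0 0;0 0 6.9 -10 0 0 0;0 0 7.4 -9.6 0 0 0;0 0 7.9 -9.2 0 0 0;0 0 8.4 -8.8 0 0 0;0 0 8.8 -8.4 0 0 0;0 0 8.2 -6.8 0 0 0;0 0 0 0 0 0 0;0 0 0 0 0 0 0;0 0 0 0 0 0 0;0 0 0 0 0 0 0'
python3 -c "
from h import *
to(.528,-.049,.267)
snap('top','t5.png');s=snap('wrist')
f=s['frame'];t=cv2.imread('pics/t5.png')[130:260,200:400];cv2.imwrite('pics/m5.png',np.hstack([cv2.resize(f[:,:,::-1],(400,300)),cv2.resize(t,(400,300))]))"
```

```text
time: 18.45
tool_pos: [0.5199, -0.0508, 0.2688]
ee_rot: [0.636, 0.772, -0.002, -0.0]
ft_force: [-28.8, -8.8, 27.4]
gripper_width: 0.0093
finger_force: 61.9
t 18.4 pos [ 0.5199 -0.0508  0.2688] yaw 100.98 tilt 0.27 shift mm [0.3 8.3 1.8] F [-28.8  -8.8  27.4] w 0.009273823762917226 61.868868470191956
```

View pics/m5.png

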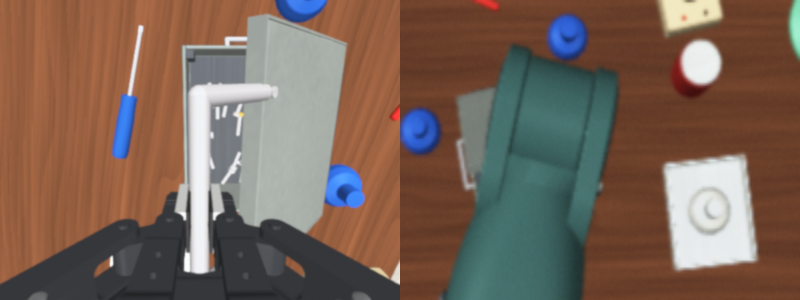

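The wrist half shows the lid open with the bar between the pads (bar corner about (255,120) in full-frame pixels). The top half shows the cover in the tray. The radial force is about 40 N, so the commanded pose is off the arc. I'll measure the lid angle by casting rays onto the known chest-y planes.

Run:
```python
from h import *
s=snap('wrist'); cv2.imwrite('pics/w6.png',s['frame'][:,:,::-1])
ps=np.radians(10.9);ex=np.array([np.cos(ps),np.sin(ps),0]);ey=np.array([-np.sin(ps),np.cos(ps),0])
H=np.array([.5888,-.0373,.1005])+.09*ex
def yplane(uv,y):
    a,b=plane(s,[uv],0.)[0],np.array(s['position']); t=(y-(b-H)@ey)/((a-b)@ey); p=b+t*(a-b)-H
    return np.array([-p@ex,p[2]])*1000
for n,uv,y in [('bar corner',(256,120),.060),('front corner',(343,20),.105),('rear corner',(444,55),.105)]:
    v=yplane(uv,y);print(n,v.round(1),'ang',np.degrees(np.arctan2(v[1],v[0])).round(1),'r',np.hypot(*v).round(1))
o=ctrl.get_obs();p=o['tool_pos']-H;print('grasp pt',-p@ex*1000,p[2]*1000+19,'ft',o['ft_force'].round(1),o['moment'].round(2))
c=s['frame'];cv2.imwrite('pics/w6c.png',cv2.resize(c[0:300,220:470],None,fx=2,fy=2,interpolation=cv2.INTER_CUBIC)[:,:,::-1])
```

```text
bar corner [159.2 153.7] ang 44.0 r 221.2
front corner [118.7 140.8] ang 49.9 r 184.1
rear corner [ 5.1 21.3] ang 76.4 r 21.9
grasp pt 160.179379416679 187.2863645079508 ft [-28.9  -8.3  26.8] [-1.78  5.96  0.01]
```

View pics/w6c.png

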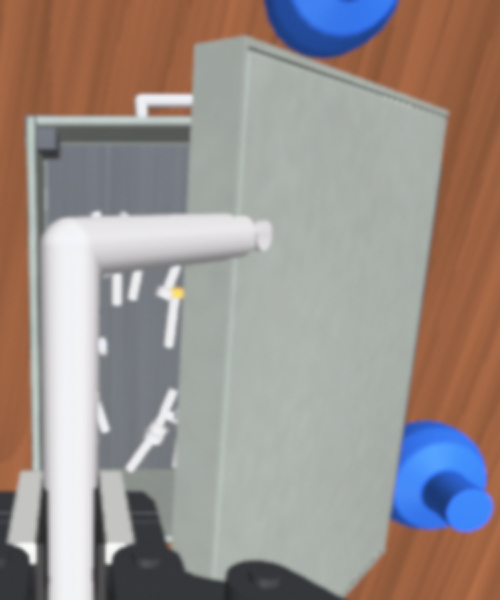

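The crop shows the bar seated between the pads, clear of the plate. The bar corner is at (255,122) full-frame. The reliable horizontal measure puts the lid at about 47–49°. I'll relieve the radial preload first.

```bash
python3 -m inch '0 0 -2 -2 0 0 0;0 0 -2 -2 0 0 0;0 0 0 0 0 0 0;0 0 0 0 0 0 0;0 0 0 0 0 0 0'
cat > m.py <<'E'
from h import *
ps=np.radians(10.9);ex=np.array([np.cos(ps),np.sin(ps),0]);ey=np.array([-np.sin(ps),np.cos(ps),0])
H=np.array([.5888,-.0373,.1005])+.09*ex
o=ctrl.get_obs();p=o['tool_pos']-H;print('grasp pt',-p@ex*1000,p[2]*1000+19,'ft x,z',o['ft_force']@ex,o['ft_force'][2],o['time'])
s=snap('wrist');f=s['frame']
# bar axis column at rows 140-180, cast on the vertical chest plane is not needed: x from ray at expected heights
g=cv2.cvtColor(f,cv2.COLOR_RGB2HSV)[150:180,225:300]
w=(g[:,:,2]>190)&(g[:,:,1]<40); u=np.array([np.flatnonzero(r).mean() for r in w]).mean()+225
for z in (.27,.28,.29): q=plane(s,[(u,165)],z)[0]-H; x=-q@ex*1000; print(u.round(1),z,x.round(1),'angle', np.degrees(np.arccos(x/np.hypot(240,3))-np.arctan2(3,240)).round(1))
E
python3 m.py
```

```text
time: 19.1
tool_pos: [0.5208, -0.0506, 0.2707]
ee_rot: [0.636, 0.772, 0.001, 0.001]
ft_force: [13.4, -0.8, -16.1]
gripper_width: 0.0094
finger_force: 59.5
grasp pt 159.33399438562063 189.17731849980663 ft x,z 12.963048784696754 -16.090722129279907 19.1
256.0 0.27 158.3 angle 48.0
256.0 0.28 158.4 angle 48.0
256.0 0.29 158.5 angle 48.0
```

Measured lid angle is 48°, well inside 44–56°. A small nudge back removes the remaining preload, then a short hold to confirm stillness.

```bash
python3 -m inch '0 0 1.2 1 0 0 0;0 0 0 0 0 0 0;0 0 0 0 0 0 0;0 0 0 0 0 0 0;0 0 0 0 0 0 0;0 0 0 0 0 0 0;0 0 0 0 0 0 0;0 0 0 0 0 0 0;0 0 0 0 0 0 0;0 0 0 0 0 0 0'; python3 m.py
python3 - <<'E'
from h import *
import pickle
a=pickle.load(open('top0.pkl','rb'));b=snap('top')
h=cv2.cvtColor(b['frame'],cv2.COLOR_RGB2HSV)
d=cv2.absdiff(a['frame'],b['frame']).max(2)>60
for n,(u,v) in dict(jar=(155,158),wrench=(125,181),tin=(350,157),spool=(105,223),gear=(420,229),screw=(275,248)).items(): print(n,d[v-15:v+15,u-15:u+15].sum())
E
```

```text
time: 20.15
tool_pos: [0.5204, -0.0507, 0.2702]
ee_rot: [0.636, 0.772, 0.0, 0.0]
ft_force: [2.7, -5.1, -2.4]
gripper_width: 0.0094
finger_force: 61.1
grasp pt 159.71633131910332 188.65791853598364 ft x,z 1.7334262675585812 -2.4191026029173175 20.15
256.1 0.27 158.7 angle 47.9
256.1 0.28 158.7 angle 47.9
256.1 0.29 158.8 angle 47.9
jar 0
wrench 0
tin 0
spool 0
gear 0
screw 505
```

The force is near zero, the lid is steady at about 48°, and the bystanders haven't moved. The arm hides the screwdriver in the top view, but the wrist view showed it in its place.

```bash
python3 -c "
from bench import ctrl
print(ctrl.hand_in())"
```

```text
the job is handed in; nothing more can be done
None
```

I set the motor cover down upright in the empty tray and let go of it while the lid was shut, then lifted the lid; at hand-in the gripper was holding it still at about 48° (measured from the wrist camera). The hand-in gave no verdict.

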